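# Back off a governor adjuster ratchet by one notch

## Task

In the tray, lift the ratchet pawl out of the adjuster wheel by pushing its upright tail over with a fingertip until it stays back, then push the peg on the wheel so that the wheel turns backward (clockwise from above) by one notch, and only one, and tip the pawl back so that its nose drops fully into that next notch. Do it all by pushing with the fingertips, and leave the loose parts where they lie.

Things in the scene. Friction and masses are not known exactly. Their poses are not given: they have to be found in the camera images.
- adjuster: the adjuster, fixed in the tray: green base plate 12 mm thick spanning x -90..90, y -85..125 mm, with a flat steel ratchet wheel and a dark pawl on it. Origin: underside of the plate (on the tray's floor, 4 mm above the bench), on the wheel's upright axis; z up. All offsets in these entries are in this frame. The tray's walls rise 26 mm above this origin
- wheel_hub (a point): top of the hub at the wheel's centre, 36 mm above the adjuster's origin. The wheel is a disc of 156 mm diameter, its face at z 28 mm; 10 saw teeth 9 mm high (tops at z 37) stand on the face in a ring of radius 48 to 76 mm, 36 degrees apart, each with a sheer face and a ramp, with flats about 20 mm long between them
- peg_top (a point): centre of the top of the upright steel peg on the wheel: 14 mm diameter, 47 mm tall (z 28 to 75), 38 mm from the wheel's axis. At wheel angle q it stands in the direction 0.314 - q rad from the adjuster's x axis (counter-clockwise from above positive), so it starts on the +y side and moves some 23 mm towards -y for one notch backward
- wheel (a joint): rad, positive = backward = clockwise from above; starts within 0.05 of 0; a notch is 0.628. Stiff (3 N at the peg), stays where left. The pawl seats only within about 0.08 of a whole notch. Short of that its nose lies on a ramp, and pushing further backward with the pawl let down drops it into the notch, where a sheer face catches it about 0.09 past the middle; too far, it stands on a tooth top
- pawl_hinge (a point): centre of the pawl's level hinge pin (along the adjuster's x axis) at x -62, y 85, z 46 mm, in a bracket of two 5 mm cheeks, 36 mm apart, reaching z 56 mm and y 75 to 115 mm
- pawl_head (a point): centre of the free-turning roller on the end of the pawl's upright tail: 16 mm in diameter, 28 mm long along the adjuster's x axis, 60 mm from the hinge and straight above it when the pawl is down (z 106 mm). The tail below it is a bar 20 mm wide (x) and 8 mm thick (y). It leans over towards +y as the pawl lifts
- pawl_nose (a point): middle of the underside of the pawl's nose (14 by 8 mm), 85 mm from the hinge towards -y on an arm 14 mm wide and 10 mm thick (its top at z 51 mm when down); when down the nose is 1 mm over the wheel's face
- pawl (a joint): rad: 0 = down, nose fully in the notch; grows as the nose lifts and the tail leans towards +y, to 1.05 at its stop. The roller is a weight: let go beyond about 0.7 the pawl falls over to its stop and stays there, below about 0.5 it falls down onto the wheel. A push of 1 to 2 N on the roller moves it
- orifice: loose brass flow orifice, a thick ring 64 mm outside, 26 mm bore, 12 mm high; origin under its centre; leave alone
- piston: loose ground steel piston standing upright, 40 mm diameter, 46 mm high with a small stub on top; origin under its centre; leave alone
- seal_ring: loose white ceramic seal ring, 60 mm outside, 42 mm bore, 9 mm high; origin under its centre; leave alone
- rack_piece: loose steel rack gear piece, 84 by 18 by 18 mm, long along its x; origin under its centre; leave alone

How it is judged:
On the way, in this order (a step that is already met when the one before it is completed fails the run):
1. the pawl is lifted and leans back by itself (pawl above 0.85 rad), the wheel not yet turned (within 0.2 rad) (value of joint pawl above 0.85 rad and value of joint wheel between -0.2 and 0.2 rad), for 0.2 s.
2. the wheel is turned backward most of a notch (above 0.4 rad) by the fingers (value of joint wheel above 0.4 rad), for 0.1 s.
At the end, for the whole second after the job is handed in: the wheel is at rest one notch back (0.47 to 0.77 rad), the pawl at rest fully down in that notch (below 0.03 rad), every loose part within 20 mm of where it lay (value of joint wheel between 0.47 and 0.77 rad and value of joint pawl below 0.03 rad and velocity of joint wheel between -0.05 and 0.05 rad/s and velocity of joint pawl between -0.05 and 0.05 rad/s and distance of each of orifice, piston, seal_ring, rack_piece from where it was at the start of the episode below 0.02 m); the robot touches nothing.
It fails at once if the wheel is let back by more than one notch (beyond 1.0 rad) (value of joint wheel above 1 rad).
It fails at once if a loose part is lifted, carried or pushed away (more than 20 mm) (distance of any of orifice, piston, seal_ring, rack_piece from where it was at the start of the episode above 0.02 m).
It also fails if it takes over 51 s, if anything falls off the work surface, if the arm or the gripper's body presses on something with over 40 N, if the wrist force passes 120 N, or if a joint passes its speed limit or range.

## Robot

A 7-joint arm with a two-finger parallel gripper is mounted at the origin on the work surface. World frame = base frame: x ahead of the robot, y to its left, z up, the work surface at z = 0. Lengths are in m, angles in rad, forces in N, time in s.
With the tool pointing down it reaches from about 0.375 to 0.925 m from the base axis. Payload 3.1 kg.
Tool frame: the origin (TCP) lies on the centre line of the jaws, within the pads' length; the fingertips stand 19 mm ahead of it and the grasp point (between the pads) is the TCP; z points along the fingers, x is the direction in which the jaws open and shut, and the axes are right-handed (so a half turn about z gives the same grasp; the last joint's range is limited). The gripper opens to 85 mm and grips with 20 to 120 N. Pads are 22 mm wide; open, the fingers measure 114 mm over their backs; the gripper's body (76 mm by 85 mm) begins 54 mm behind the grasp point. The pads swing forward as they close: fully open they stand 13 mm farther back than shut.
Start: joints at [-0.098, 0.383, 0.044, 1.598, -0.018, 1.161, -0.05], TCP at [0.65, 0, 0.25] pointing down, gripper open.
Joint ranges: [-2.61, 2.61], [-0.41, 2.15], [-1.48, 1.57], [0, 2.5], [-1.57, 4.71], [0.05, 1.97], [-2.85, 2.85]. Speed limits (rad/s): [2.79, 2.79, 3.14, 3.14, 3.14, 3.14, 3.14].

## Interface

Orientations are given as a unit quaternion [x, y, z, w].
In Python, from rig import bot, vision, order, models gives the robot as it stands.
- The arm moves only by the tool play_rows, never from a script. Its argument "moves" is one flat list of numbers, 7 for each row, row after row: the shift along the tool's x, y, z in cm, then the turn, a rotation vector about the tool's x, y, z in rad, then the finger opening in cm, from 0 to 8.54. In form: [tx, ty, tz, ax, ay, az, jaw, tx, ty, tz, ax, ay, az, jaw, ...]. A call has exactly 10 rows; each row is the pose to reach, as a shift and turn from the pose commanded when the call began, along the tool's axes at that moment; what a row does not reach only later rows make up. A row lasts 1/12 s, in which the tool goes at most 41.7 mm and 7.16 degrees, less where a joint would pass 70% of its speed; a pose out of reach is approached as far as the arm can. A call with a gripper value outside its range is refused whole. The fingers move at their own pace and stop on an object; "force" is the grip in N (left out, the last holds). Time passes only in rows, so rows that repeat a pose let the fingers close, or fill a call up. It gives the time, the measured TCP pose, the force and the opening at its end, in the units of the state.
- bot.state(): the state, without advancing time (a new reading comes with each control period).
- vision.camera(name): name is "scene" or "side" or "wrist"; returns the picture (384x512x3 uint8, blue, green, red); there is no depth.
- vision.camera_info(name): a dict with "fx", "fy", "cx", "cy" (pixels), "k1" (the pictures are not rectified: a ray, as slopes to the right and down, at radius r is drawn at 1 + k1 r^2 times it, then the intrinsics apply), "R" (3x3) and "t" (3): a world point X has camera coordinates R X + t. Camera axes: x right, y down, z forward; pixel columns grow to the right and rows downward; lengths in m; the calibration is good to about 2 mm. A picture is of the moment at which its call begins: read the wrist's pose just before it. camera_info takes no time and is no camera call; for the wrist camera it gives the pose at the moment of the call.
- order.close_job(): hands the job in, once; it reports no verdict.
Trained networks look in the newest picture that a camera, given by its name, has taken for a name from the list of things; names that differ only in an ending like _2 or _b are one class to them, and where a whole thing is asked for, a point or a joint stands for the part that bears it (a point fixed in the world has none). Each returns a list of dicts, best first, with "confidence" (0 to 1); they miss things now and then, are a little off and sometimes report something else, mostly with a low value. They report only what shows in the picture. A call takes as long as a camera call.
- models.spot_in(name, camera): "bbox" ([left, top, right, bottom] in pixels, round what is visible of it).
- models.silhouettes(name, camera): "pixels" (384x512 bool, what is visible of it) and "bbox" ([left, top, right, bottom] in pixels, round what is visible of it).
- models.landmark_of(name, camera): "location" ([column, row] in pixels: a listed point, or the origin of a listed thing).
The state is a dict: "clock": time; "q": joint angles; "qd": joint speeds; "joint_efforts": joint torques, N m; "eef_pos": TCP position; "tool_rot": TCP orientation; "wrist_force": force on the tool from outside, world axes, zero at the start; "ft_torque": the same for the moment, N m; "width": finger opening in m.
Only numpy, scipy, OpenCV 4.12 (cv2) and the standard library are available. Lean on these libraries where they do the work, as an engineer would, in place of code of your own. Each camera call takes 0.05 s, during which the arm holds its last target.

## Working session

There is one attempt and no reset: what is moved stays moved. The work goes in short steps, Python scripts to look and compute and a tool call to move; the robot and the scene stay as the last step left them, time stands still between calls to the robot, and variables do not carry over. Pictures are saved under pics/ and viewed, and the job is handed in when it is done.

Besides the shell and the picture viewer there is one more tool, called as name(argument=value, ...), one argument or row to a line, values as JSON. play_rows: Moves the arm, as the interface text tells. Its arguments: {"type":"object","properties":{"moves":{"type":"array"},"force":{"type":"number"}},"required":["moves"]}

```bash
mkdir -p pics; ls; cat > h.py <<'E'
import numpy as np, cv2
from rig import bot, vision, order, models
E
python3 - <<'E'
from h import *
s=bot.state()
print(s['clock'],s['eef_pos'],s['tool_rot'],s['width'],s['wrist_force'])
for c in ['scene','side']:
    cv2.imwrite(f'pics/{c}0.png',vision.camera(c))
    i=vision.camera_info(c); print(c,i)
    for n in ['wheel_hub','peg_top','pawl_hinge','pawl_head','pawl_nose','adjuster']:
        print(n,[(np.round(d['location'],1),round(d['confidence'],2)) for d in models.landmark_of(n,c)][:2])
print(bot.state()['clock'])
E
```

```text
pics
0.0 [6.49101281e-01 3.65375679e-06 2.48861015e-01] [ 9.99999121e-01  3.43657575e-05 -1.32410843e-03  6.22701984e-05] 0.0854337418163488 [-0.46373366  0.08754262 -0.92381298]
scene {'fx': 448.683827571694, 'fy': 448.683827571694, 'cx': 255.30364388231763, 'cy': 193.68910596794754, 'k1': -0.09038871297612419, 'R': array([[-0.36269832,  0.93189517,  0.00461678],
       [ 0.71938663,  0.28313129, -0.63428664],
       [-0.59239581, -0.22673345, -0.77308418]]), 't': array([ 0.17500734, -0.38586768,  1.45405573])}
wheel_hub [(array([224.2, 203.5]), 0.97), (array([261.7, 191.6]), 0.34)]
peg_top [(array([210.4, 206.2]), 0.65)]
pawl_hinge [(array([264.3, 205.2]), 0.6)]
pawl_head [(array([267.1, 193.7]), 0.93)]
pawl_nose [(array([242.1, 190.9]), 0.81)]
adjuster [(array([224.2, 213.8]), 0.58)]
side {'fx': 351.70771395682885, 'fy': 351.70771395682885, 'cx': 260.58738256734074, 'cy': 193.21224997810347, 'k1': -0.048440711317411365, 'R': array([[-0.68531883, -0.72821111, -0.00683205],
       [-0.44616555,  0.42726372, -0.78637269],
       [ 0.57556442, -0.53586779, -0.61771459]]), 't': array([0.4682296 , 0.34394669, 0.40554356])}
wheel_hub [(array([296.8, 206.5]), 0.72)]
peg_top [(array([280.8, 181.1]), 0.66)]
pawl_hinge [(array([267.2, 227.5]), 0.92), (array([308. , 226.8]), 0.19)]
pawl_head [(array([265.5, 203.6]), 0.93)]
pawl_nose [(array([265.3, 205.9]), 0.74), (array([306.5, 227.3]), 0.67)]
adjuster [(array([289.8, 216.1]), 0.63)]
0.7
```

View pics/scene0.png

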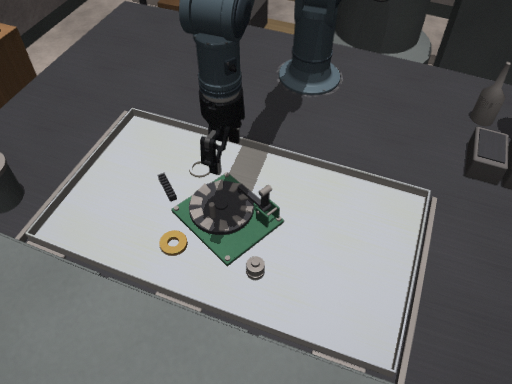

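View pics/side0.png

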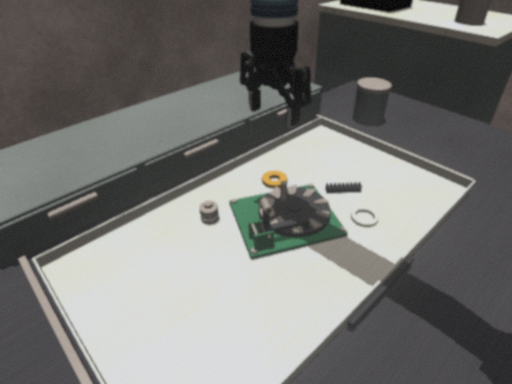

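```bash
cat >> h.py <<'E'
def proj(X,i):
    X=np.atleast_2d(X); C=X@np.array(i['R']).T+i['t']; u=C[:,:2]/C[:,2:]
    r2=(u**2).sum(1,keepdims=True); u=u*(1+i['k1']*r2)
    return u*[i['fx'],i['fy']]+[i['cx'],i['cy']]
def pts(q=0,p=0):
    a=0.314-q
    hx,hy,hz=-62,85,46
    rot=lambda y,z:(hx,hy+y*np.cos(p)+z*np.sin(p),hz-y*np.sin(p)+z*np.cos(p))
    return {k:np.array(v)/1000 for k,v in dict(wheel_hub=(0,0,36),peg_top=(38*np.cos(a),38*np.sin(a),75),pawl_hinge=(hx,hy,hz),pawl_head=rot(0,60),pawl_nose=rot(-85,-17),adjuster=(0,0,0)).items()}
def toW(P,pose):
    x,y,t=pose; c,s=np.cos(t),np.sin(t); P=np.atleast_2d(P)
    return np.c_[x+c*P[:,0]-s*P[:,1],y+s*P[:,0]+c*P[:,1],P[:,2]+0.004]
E
python3 - <<'E'
from h import *
from scipy.optimize import least_squares
s=bot.state()
w=vision.camera('wrist'); iw=vision.camera_info('wrist'); cv2.imwrite('pics/w0.png',w)
obs={'scene':dict(wheel_hub=(224.2,203.5),pawl_hinge=(264.3,205.2),pawl_head=(267.1,193.7),pawl_nose=(242.1,190.9),adjuster=(224.2,213.8),peg_top=(210.4,206.2)),
'side':dict(wheel_hub=(296.8,206.5),peg_top=(280.8,181.1),pawl_hinge=(267.2,227.5),pawl_head=(265.5,203.6),adjuster=(289.8,216.1),pawl_nose=(265.3,205.9))}
obs['wrist']={}
for n in ['wheel_hub','peg_top','pawl_hinge','pawl_head','pawl_nose','adjuster']:
    L=models.landmark_of(n,'wrist'); print(n,[(np.round(d['location'],1),round(d['confidence'],2)) for d in L][:2])
    if L: obs['wrist'][n]=L[0]['location']
I={c:vision.camera_info(c) for c in['scene','side']}; I['wrist']=iw
P=pts()
def res(v):
    return np.concatenate([(proj(toW(P[n],v),I[c])[0]-uv) for c in obs for n,uv in obs[c].items()])
best=None
for t in np.arange(-3,3.2,.5):
    r=least_squares(res,[.65,0,t],loss='soft_l1',f_scale=2)
    if best is None or r.cost<best.cost: best=r
print(best.x,best.cost)
for c in obs:
    for n,uv in obs[c].items(): print(c,n,np.round(proj(toW(P[n],best.x),I[c])[0]-uv,1))
for c in['scene','side']:
    im=cv2.imread(f'pics/{c}0.png'); u0,v0=(160,150) if c=='scene' else (210,150)
    k=6; cr=cv2.resize(im[v0:v0+100,u0:u0+130],None,fx=k,fy=k,interpolation=cv2.INTER_CUBIC)
    cor=np.array([(-90,-85,12),(90,-85,12),(90,125,12),(-90,125,12)])/1000
    uv=proj(toW(cor,best.x),I[c]); cv2.polylines(cr,[((uv-[u0,v0]+.5)*k).astype(int)],True,(0,255,255),1)
    for n in P:
        q=((proj(toW(P[n],best.x),I[c])[0]-[u0,v0]+.5)*k).astype(int); cv2.circle(cr,tuple(map(int,q)),4,(0,0,255),1)
    cv2.imwrite(f'pics/{c}0z.png',cr)
E
```

```text
wheel_hub [(array([226.2, 197.4]), 0.81)]
peg_top [(array([255.2, 210.4]), 0.94), (array([177.8, 173.4]), 0.36)]
pawl_hinge [(array([205.5, 106.4]), 0.82)]
pawl_head [(array([191.1, 107.8]), 0.65), (array([329.1,  80.1]), 0.27)]
pawl_nose [(array([181. , 178.6]), 0.69), (array([192.8, 107.9]), 0.28)]
adjuster [(array([228.8, 190.6]), 0.6)]
[ 0.61756514 -0.03396253 -0.4238912 ] 152.49851291937756
scene wheel_hub [-2.8  0. ]
scene pawl_hinge [1.  1.7]
scene pawl_head [-1.2 -3.3]
scene pawl_nose [-1.6  0.5]
scene adjuster [-2.  -1.1]
scene peg_top [ 1.6 -1.6]
side wheel_hub [-3.8 -2.8]
side peg_top [ 1.4 -0.4]
side pawl_hinge [-1.9  0.9]
side pawl_head [-0.1  1.1]
side adjuster [2.3 0.1]
side pawl_nose [39.5 18.9]
wrist wheel_hub [ 0.6 -0.7]
wrist peg_top [3.8 0.9]
wrist pawl_hinge [-2.   1.2]
wrist pawl_head [1.1 0. ]
wrist pawl_nose [-1.4 -4. ]
wrist adjuster [ 0.4 -2. ]
```

View pics/w0.png

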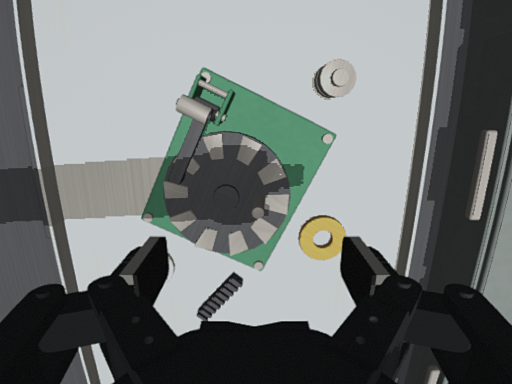

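View pics/scene0z.png

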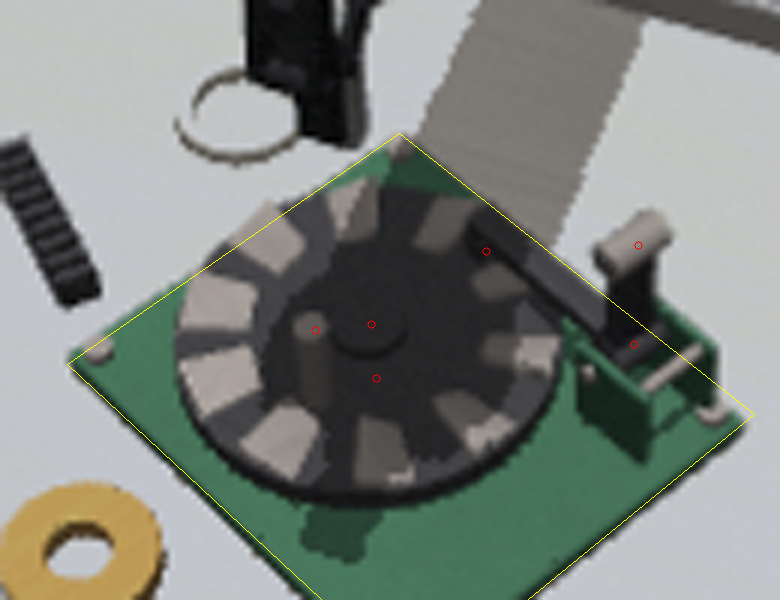

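View pics/side0z.png

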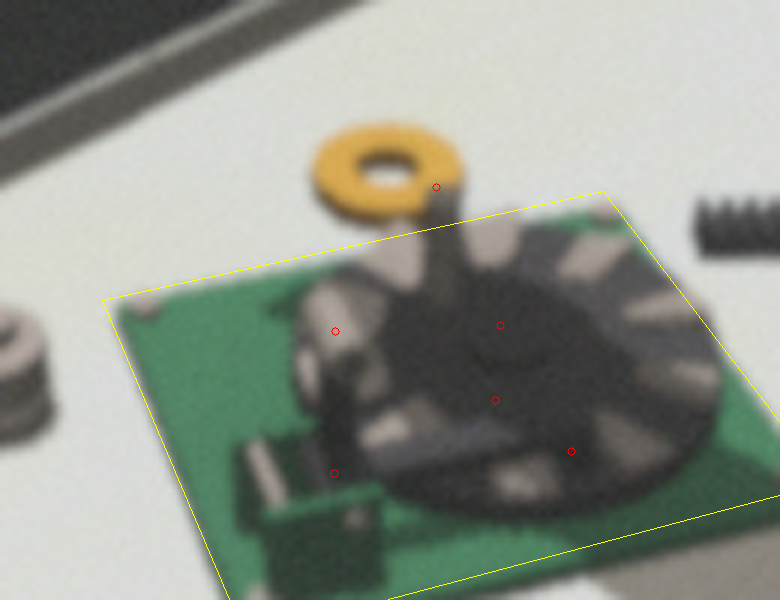

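```bash
python3 - <<'E'
from h import *
from scipy.optimize import least_squares
I={c:vision.camera_info(c) for c in['scene','side','wrist']}
cor=dict(a=(-90,-85,12),b=(90,-85,12),c=(90,125,12),d=(-90,125,12)); P=pts()
for k,v in cor.items(): P[k]=np.array(v)/1000
obs={'scene':dict(pawl_hinge=(264.3,205.2),pawl_head=(265.3,189.8),peg_top=(211.5,203.3),wheel_hub=(222,204)),
'side':dict(peg_top=(283.5,181.5),pawl_hinge=(267.2,227.5)),
'wrist':dict(wheel_hub=(226.2,197.4),peg_top=(258,212),pawl_hinge=(205.5,106.4),pawl_head=(192,107.8))}
for c in I:
    im=cv2.imread('pics/w0.png' if c=='wrist' else f'pics/{c}0.png')
    hsv=cv2.cvtColor(im,cv2.COLOR_BGR2HSV); m=cv2.inRange(hsv,(60,70,20),(95,255,255))
    n,l,st,_=cv2.connectedComponentsWithStats(m); keep=np.isin(l,[j for j in range(1,n) if st[j,4]>15])
    h=cv2.convexHull(np.argwhere(keep)[:,::-1].astype(np.float32))
    for e in np.arange(2,20,.5):
        q=cv2.approxPolyDP(h,e,True)[:,0]
        if len(q)<=4: break
    print(c,e,q.tolist())
    if len(q)==4:
        pr={k:proj(toW(P[k],[.6176,-.034,-.424]),I[c])[0] for k in cor}
        for k in cor:
            j=np.argmin(np.linalg.norm(q-pr[k],axis=1)); d=np.linalg.norm(q[j]-pr[k]); print(k,pr[k].round(1),q[j])
            if d<6: obs[c][k]=q[j]
keys=[(c,n) for c in obs for n in obs[c]]
def res(v): return np.concatenate([(proj(toW(P[n],v),I[c])[0]-obs[c][n]) for c,n in keys])
r=least_squares(res,[.6176,-.034,-.424],loss='soft_l1',f_scale=1.5)
print(r.x,r.cost)
rr=res(r.x).reshape(-1,2)
for k,e in zip(keys,rr): print(k,e.round(1))
np.save('pose.npy',r.x)
for cc in I:
    o={k:1 for k in keys if k[0]==cc}
    f=lambda v:np.concatenate([(proj(toW(P[n],v),I[c])[0]-obs[c][n]) for c,n in o])
    print(cc,least_squares(f,r.x,loss='soft_l1').x)
E
```

```text
scene 9.0 [[282.0, 222.0], [227.0, 265.0], [172.0, 209.0], [229.0, 175.0]]
a [226.  171.7] [229. 175.]
b [170.8 210.3] [172. 209.]
c [229.3 264.6] [227. 265.]
d [285.2 218.6] [282. 222.]
side 10.0 [[341.0, 234.0], [252.0, 256.0], [231.0, 203.0], [331.0, 212.0]]
a [347.4 230.1] [341. 234.]
b [310.  181.5] [331. 212.]
c [226.6 199.6] [231. 203.]
d [250.5 255.7] [252. 256.]
wrist 4.5 [[335.0, 135.0], [263.0, 266.0], [142.0, 218.0], [203.0, 68.0]]
a [141.  220.5] [142. 218.]
b [264.6 270.6] [263. 266.]
c [337.6 130.1] [335. 135.]
d [199.1  64.8] [203.  68.]
[ 0.61642974 -0.03470539 -0.4464629 ] 47.337465578672536
('scene', 'pawl_hinge') [0.7 2. ]
('scene', 'pawl_head') [0.3 0.9]
('scene', 'peg_top') [0.1 0.7]
('scene', 'wheel_hub') [-0.7 -0.9]
('scene', 'a') [-2.  -3.6]
('scene', 'b') [-1.1 -0.1]
('scene', 'c') [ 0.7 -0.7]
('scene', 'd') [ 2.9 -2.7]
('side', 'peg_top') [-0.4 -0.9]
('side', 'pawl_hinge') [-2.2  0.5]
('side', 'c') [-3.3 -4.2]
('side', 'd') [-2.3 -0.9]
('wrist', 'wheel_hub') [-0.3 -0.1]
('wrist', 'peg_top') [-0.2  0.7]
('wrist', 'pawl_hinge') [-0.8  1.5]
('wrist', 'pawl_head') [1.5 0.4]
('wrist', 'a') [-2.7  1.2]
('wrist', 'b') [-1.1  5.7]
('wrist', 'c') [ 2.8 -1.8]
('wrist', 'd') [-2.  -3.2]
scene [ 0.6171651  -0.03386623 -0.46443654]
side [ 0.61312802 -0.03603491 -0.43481746]
wrist [ 0.61693118 -0.03433485 -0.44683797]
```

play_rows(
  moves=[-2,-1,2,0,0,0.12,0,-4,-2,4,0,0,0.24,0,-6.6,-3.8,6.9,0,0,0.36,0,-6.6,-3.8,6.9,0,0,0.446,0,-6.6,-3.8,6.9,0,0,0.446,0,-6.6,-3.8,6.9,0,0,0.446,0,-6.6,-3.8,6.9,0,0,0.446,0,-6.6,-3.8,6.9,0,0,0.446,0,-6.6,-3.8,6.9,0,0,0.446,0,-6.6,-3.8,6.9,0,0,0.446,0],
)

```text
clock: 1.88
eef_pos: [0.5855, 0.0375, 0.1824]
tool_rot: [0.975, -0.221, 0.001, -0.0]
wrist_force: [0.6, -0.7, -0.1]
width: 0.0001
```

```bash
cat >> h.py <<'E'
from scipy.spatial.transform import Rotation as Ro
POSE=np.array([.617,-.0345,-.446])
def tip():
    s=bot.state(); R=Ro.from_quat(s['tool_rot']).as_matrix()
    T=np.array(s['eef_pos'])+R[:,2]*.019
    c,si=np.cos(POSE[2]),np.sin(POSE[2]); d=T-[POSE[0],POSE[1],.004]
    a=np.array([c*d[0]+si*d[1],-si*d[0]+c*d[1],d[2]])*1000
    print('t',round(s['clock'],2),'tip adj mm',a.round(1),'F',np.round(s['wrist_force'],1),'w',round(s['width'],4),'yaw',round(np.arctan2(R[1,0],R[0,0]),3)); return a,T
def shot(c,name,box,k=5,q=0,p=0):
    im=vision.camera(c); i=vision.camera_info(c); u0,v0,u1,v1=box
    cr=cv2.resize(im[v0:v1,u0:u1],None,fx=k,fy=k,interpolation=cv2.INTER_CUBIC)
    cr0=cr.copy()
    P=pts(q,p)
    for n in P:
        z=((proj(toW(P[n],POSE),i)[0]-[u0,v0]+.5)*k).astype(int); cv2.circle(cr,tuple(map(int,z)),4,(0,0,255),1)
    a,T=tip(); z=((proj(T,i)[0]-[u0,v0]+.5)*k).astype(int); cv2.circle(cr,tuple(map(int,z)),4,(0,255,255),1)
    cv2.imwrite(f'pics/{name}.png',cr)
E
python3 - <<'E'
from h import *
shot('scene','s1',(160,120,300,240)); shot('side','d1',(200,110,360,230))
E
```

```text
t 1.93 tip adj mm [-59.9  51.3 159.1] F [-0.9 -1.   0.7] w 0.0005 yaw -0.446
t 1.98 tip adj mm [-60.2  51.3 158.8] F [ 0.2 -1.3 -0.4] w -0.0003 yaw -0.446
```

View pics/s1.png

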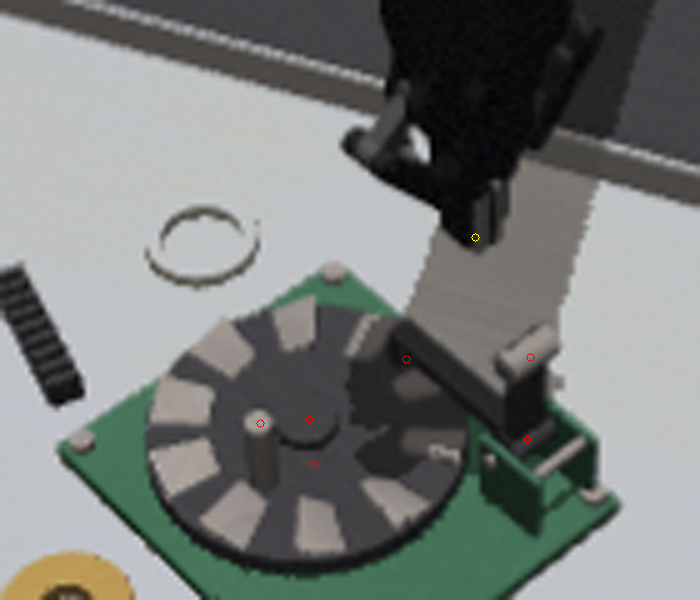

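View pics/d1.png

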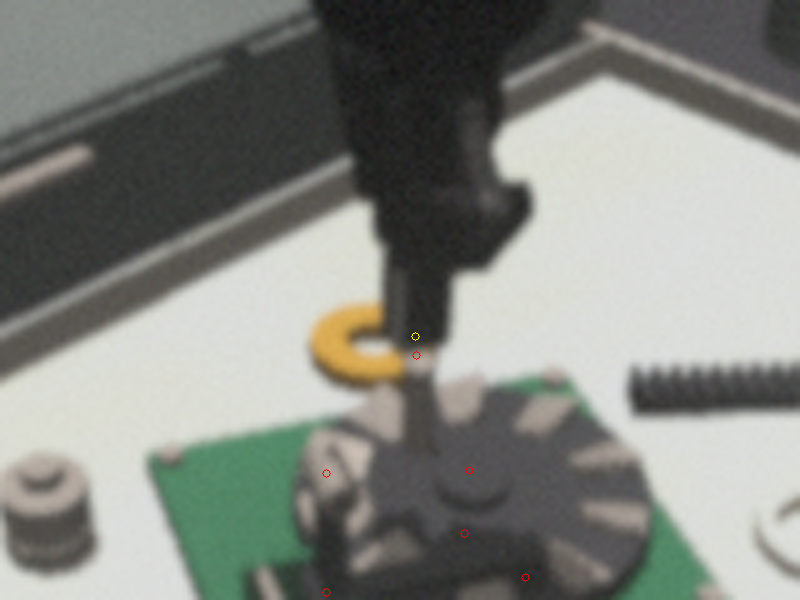

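play_rows(
  moves=[-0.1,0,3,0,0,0,0,-0.2,0,6.1,0,0,0,0,-0.2,0,6.1,0,0,0,0,-0.2,-0.5,6.1,0,0,0,0,-0.2,-1.0,6.1,0,0,0,0,-0.2,-1.5,6.1,0,0,0,0,-0.2,-2.0,6.1,0,0,0,0,-0.2,-2.5,6.2,0,0,0,0,-0.2,-3.0,6.3,0,0,0,0,-0.2,-3.0,6.3,0,0,0,0],
)

```text
clock: 2.82
eef_pos: [0.5961, 0.068, 0.1188]
tool_rot: [0.975, -0.22, 0.001, -0.001]
wrist_force: [0.6, 0.1, -0.0]
width: 0.0003
```

```bash
python3 - <<'E'
from h import *
shot('scene','s2',(160,120,300,240)); shot('side','d2',(200,140,330,260))
E
```

```text
t 2.87 tip adj mm [-63.2  82.6  95.6] F [-0.6 -0.8 -0.6] w 0.0002 yaw -0.444
t 2.92 tip adj mm [-63.3  81.8  95.4] F [0.3 0.2 0.1] w 0.0001 yaw -0.445
```

View pics/s2.png

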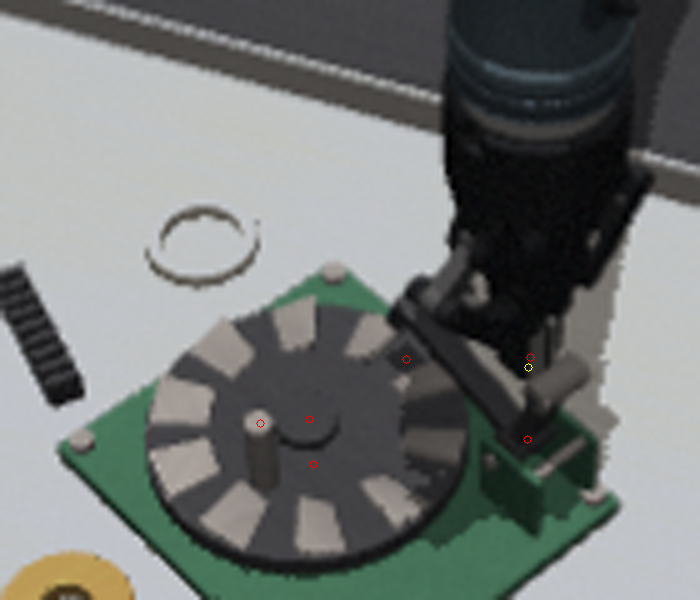

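View pics/d2.png

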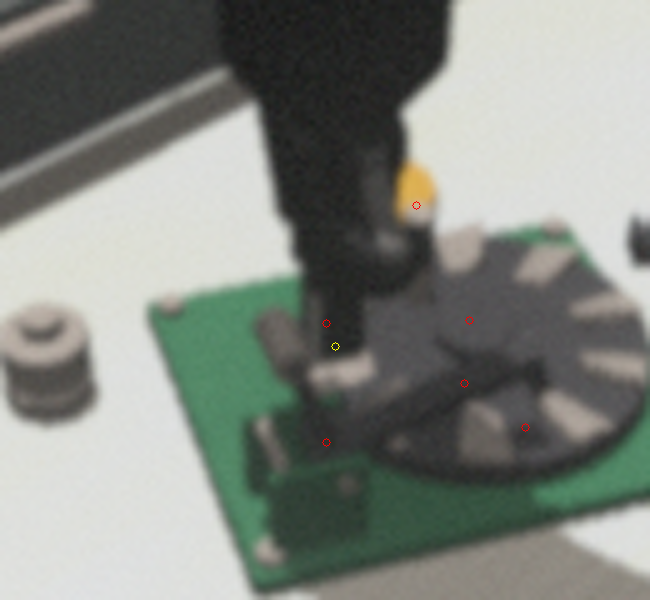

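play_rows(
  moves=[0.1,-0.4,0.1,0,0,0,0,0.1,-0.8,0.3,0,0,0,0,0.1,-1.2,0.5,0,0,0,0,0.1,-1.6,0.7,0,0,0,0,0.1,-2.0,0.9,0,0,0,0,0.1,-2.4,1.1,0,0,0,0,0.1,-2.7,1.3,0,0,0,0,0.1,-2.9,1.3,0,0,0,0,0.1,-2.9,1.3,0,0,0,0,0.1,-2.9,1.3,0,0,0,0],
)

```text
clock: 3.75
eef_pos: [0.6086, 0.0918, 0.1053]
tool_rot: [0.975, -0.221, -0.0, 0.0]
wrist_force: [0.2, -0.7, 0.2]
width: 0.0
```

```bash
python3 - <<'E'
from h import *
shot('scene','s3',(160,120,300,240),p=1.05); shot('side','d3',(200,140,330,260),p=1.05)
E
```

```text
t 3.8 tip adj mm [-61.9 110.1  82.4] F [-0.5 -0.2 -0.1] w -0.0004 yaw -0.446
t 3.85 tip adj mm [-61.9 110.   82.4] F [-0.3 -0.3  0. ] w 0.0004 yaw -0.446
```

View pics/s3.png

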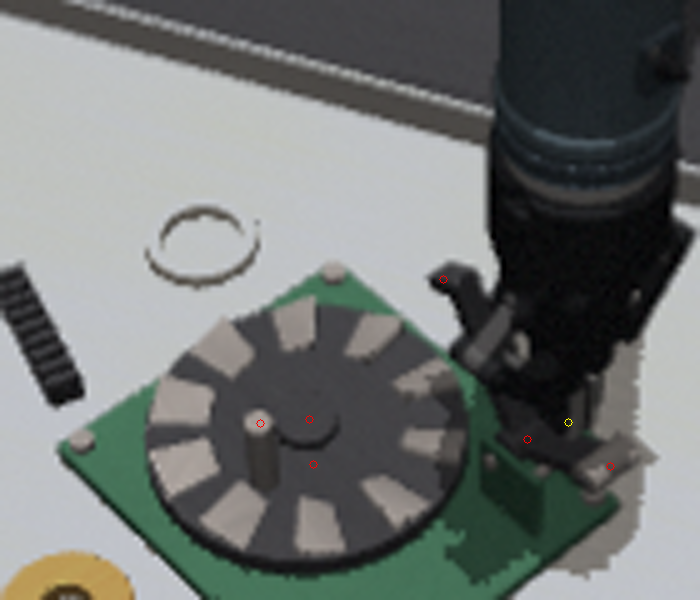

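View pics/d3.png

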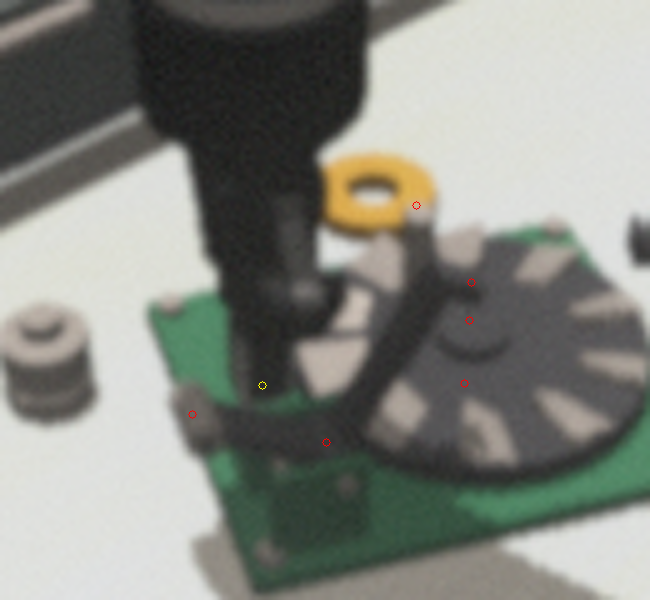

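play_rows(
  moves=[0,0.2,-2,0,0,0,0,0,0.2,-4,0,0,0,0,3.5,0.2,-4,0,0,0,0,7,0.2,-4,0,0,0,0,9.9,3,-4,0,0,0,0,9.9,6.5,-3,0,0,0,0,9.9,7.0,-2,0,0,0,0,9.9,7.0,-1,0,0,0,0,9.9,7.0,-1,0,0,0,0,9.9,7.0,-1,0,0,0,0],
)

```text
clock: 4.68
eef_pos: [0.6669, -0.0117, 0.1142]
tool_rot: [0.975, -0.22, -0.001, -0.001]
wrist_force: [0.6, -0.1, 0.1]
width: 0.0
```

```bash
python3 - <<'E'
from h import *
shot('scene','s4',(160,120,300,240),p=1.05); shot('side','d4',(200,140,330,260),p=1.05)
E
```

```text
t 4.73 tip adj mm [35.6 43.  92.1] F [ 0.3 -0.5  1.3] w 0.0004 yaw -0.443
t 4.78 tip adj mm [36.  43.3 92.7] F [-0.1  0.2  0.3] w -0.0001 yaw -0.442
```

View pics/s4.png

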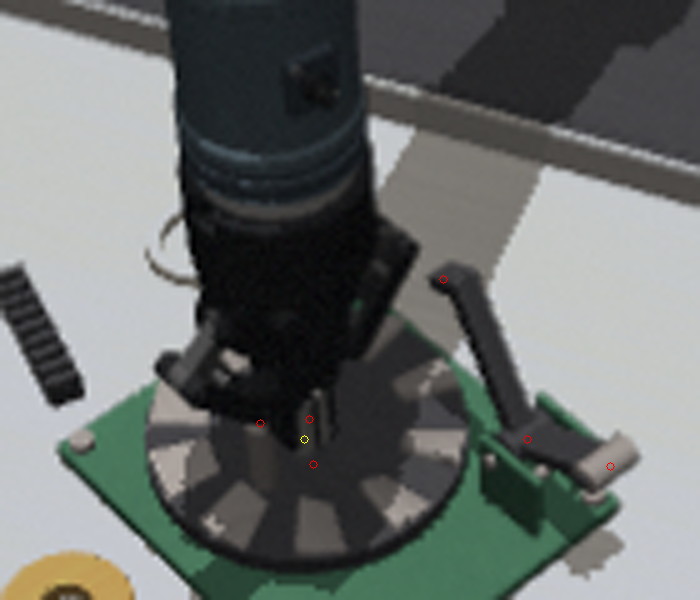

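View pics/d4.png

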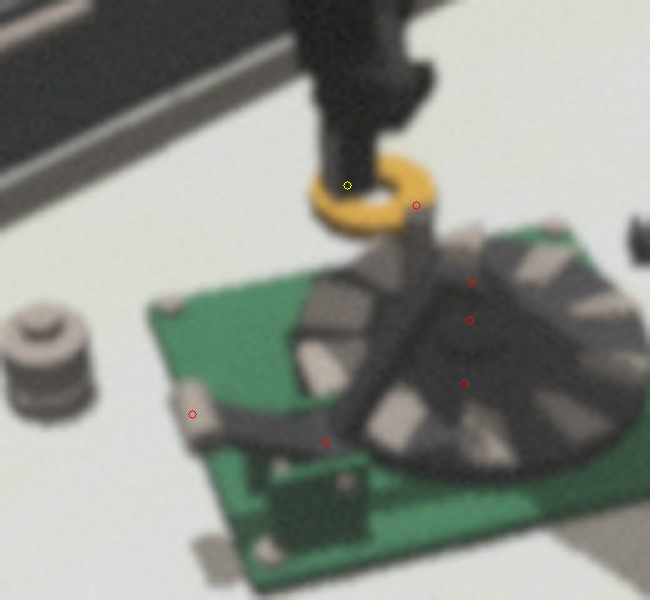

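play_rows(
  moves=[0.1,0,1.5,0,0,0,0,0.1,0,3,0,0,0,0,0.1,0,4,0,0,0,0,0.1,0,4,0,0,0,0,0.1,0.5,4,0,0,0,0,0.1,0.9,4,0,0,0,0,0.1,1.3,4,0,0,0,0,0.1,1.6,4,0,0,0,0,0.1,1.8,4,0,0,0,0,0.1,1.8,4,0,0,0,0],
)

```text
clock: 5.62
eef_pos: [0.6629, -0.0296, 0.0764]
tool_rot: [0.975, -0.221, 0.002, -0.002]
wrist_force: [3.4, 2.6, -2.8]
width: -0.0003
```

```bash
python3 - <<'E'
from h import *
shot('side','d5',(200,140,330,260),p=1.05)
E
```

```text
t 5.67 tip adj mm [39.4 24.2 53.5] F [ 4.5  3.3 -1.9] w 0.0 yaw -0.445
```

View pics/d5.png

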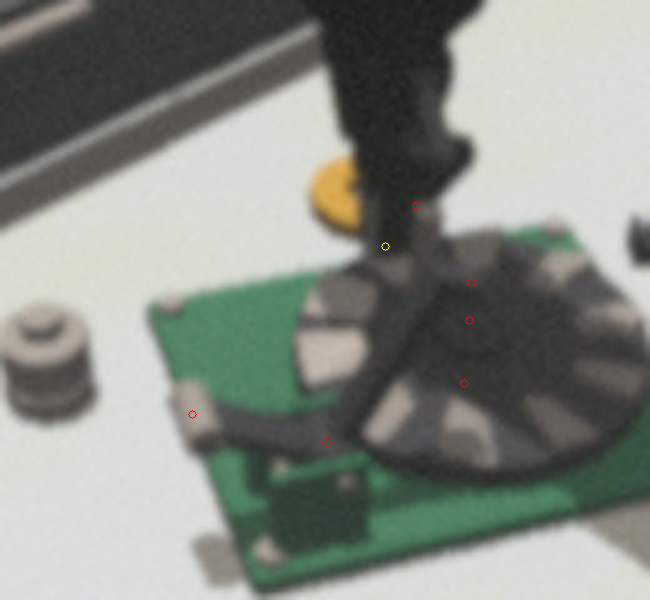

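play_rows(
  moves=[-0.1,0.3,0,0,0,0,0,-0.2,0.6,0,0,0,0,0,-0.2,0.9,0,0,0,0,0,-0.2,1.2,0,0,0,0,0,-0.2,1.4,0,0,0,0,0,-0.2,1.5,0,0,0,0,0,-0.2,1.6,0,0,0,0,0,-0.2,1.6,0,0,0,0,0,-0.2,1.6,0,0,0,0,0,-0.2,1.6,0,0,0,0,0],
)

```text
clock: 6.5
eef_pos: [0.6532, -0.0444, 0.0764]
tool_rot: [0.975, -0.221, 0.001, -0.0]
wrist_force: [3.0, 1.9, 1.7]
width: 0.0
```

```bash
python3 - <<'E'
from h import *
shot('side','d6',(200,140,330,260),p=1.05,q=.628); shot('scene','s6',(160,120,300,240),p=1.05,q=.628)
E
```

```text
t 6.55 tip adj mm [36.7  6.7 53.2] F [3.9 2.3 2.3] w 0.0004 yaw -0.446
t 6.6 tip adj mm [36.4  6.6 53. ] F [2.5 2.8 1.5] w -0.0001 yaw -0.446
```

View pics/d6.png

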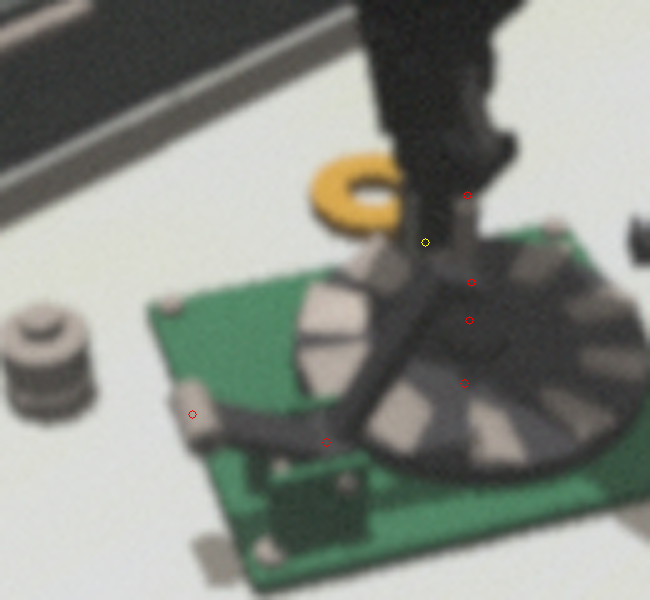

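View pics/s6.png

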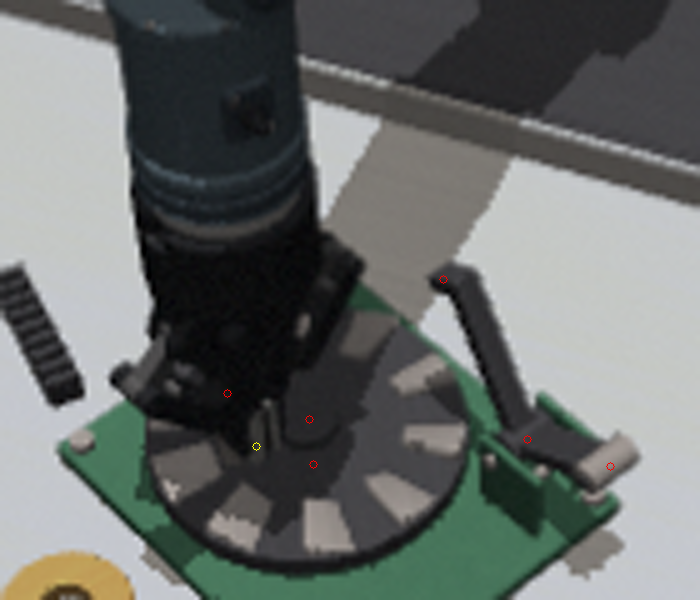

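play_rows(
  moves=[0,-0.4,0,0,0,0,0,0,-0.8,0,0,0,0,0,0,-1,-2.5,0,0,0,0,0,-2,-5,0,0,0,0,0,-5,-7,0,0,0,0,0,-8.5,-7,0,0,0,0,0,-12,-7,0,0,0,0,0,-15,-7,0,0,0,0,-2,-16.5,-7,0,0,0,0,-2,-16.5,-7,0,0,0,0],
)

```text
clock: 7.43
eef_pos: [0.7015, 0.1223, 0.1431]
tool_rot: [0.976, -0.216, -0.004, -0.001]
wrist_force: [-0.9, 2.3, -1.2]
width: 0.0004
```

```bash
python3 - <<'E'
from h import *
shot('side','d7',(190,140,330,260),p=1.05,q=.628); shot('scene','s7',(160,120,300,240),p=1.05,q=.628)
print([ (d['location'],d['confidence']) for d in models.landmark_of('piston','scene')])
print([ (d['location'],d['confidence']) for d in models.landmark_of('piston','side')])
print([ (d['location'],d['confidence']) for d in models.landmark_of('peg_top','side')])
print([ (d['location'],d['confidence']) for d in models.landmark_of('peg_top','scene')])
for q in(.5,.55,.6,.628,.65,.7):
  print(q,[proj(toW(pts(q)['peg_top'],POSE),vision.camera_info(c))[0].round(1) for c in('side','scene')])
E
```

```text
t 7.48 tip adj mm [ 10.7 174.7 120.2] F [0.5 0.4 0.4] w -0.0 yaw -0.439
t 7.53 tip adj mm [ 13.2 171.5 120.4] F [ 0.  -0.8  0.9] w -0.0001 yaw -0.443
[([252.1, 272.0], 0.85)]
[([210.0, 216.2], 0.67)]
[([287.4, 178.1], 0.85)]
[([207.3, 198.3], 0.56), ([252.3, 271.8], 0.56), ([173.4, 242.9], 0.32)]
0.5 [array([290.8, 178.7]), array([205.9, 199.7])]
0.55 [array([291.7, 178.6]), array([205.6, 199.2])]
0.6 [array([292.5, 178.6]), array([205.2, 198.6])]
0.628 [array([293. , 178.6]), array([205. , 198.3])]
0.65 [array([293.4, 178.6]), array([204.9, 198. ])]
0.7 [array([294.3, 178.6]), array([204.6, 197.4])]
```

View pics/d7.png

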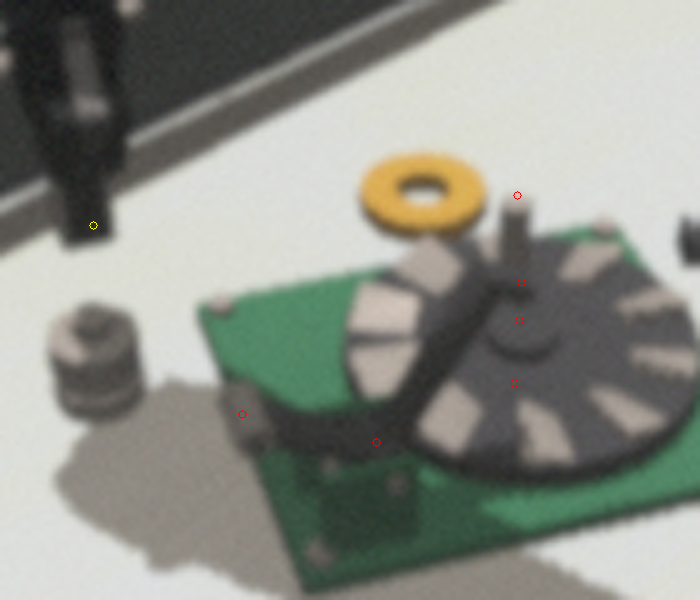

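View pics/s7.png

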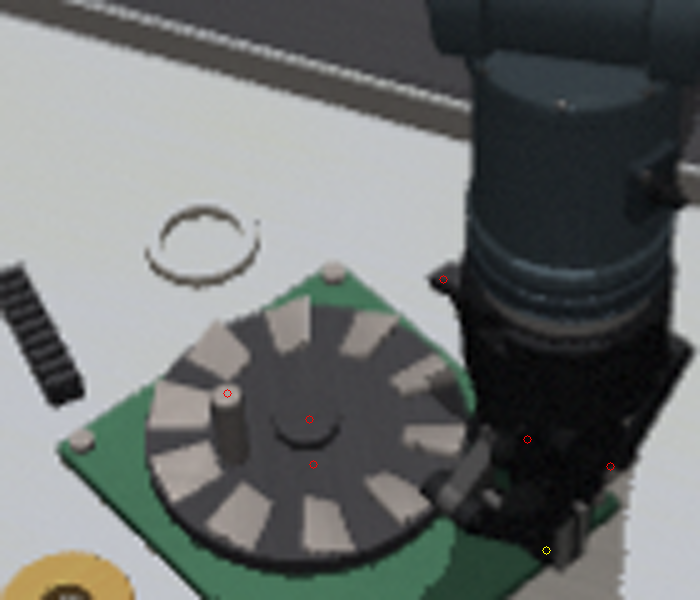

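```bash
python3 - <<'E'
from h import *
i=vision.camera_info('scene'); im0=cv2.imread('pics/scene0.png'); im1=vision.camera('scene'); cv2.imwrite('pics/scene7.png',im1)
th=np.linspace(-np.pi,np.pi,1440,endpoint=False); rr=np.linspace(.050,.074,16)
def pol(im,z=.037):
    T,R=np.meshgrid(th,rr); P=np.c_[(R*np.cos(T)).ravel(),(R*np.sin(T)).ravel(),np.full(T.size,z)]
    uv=proj(toW(P,POSE),i).astype(np.float32)
    return cv2.remap(cv2.cvtColor(im,cv2.COLOR_BGR2GRAY),uv[:,0].reshape(T.shape),uv[:,1].reshape(T.shape),cv2.INTER_CUBIC).mean(0)
a,b=pol(im0),pol(im1)
# use angles away from pawl/gripper: theta in (-2.6..1.2) 
for lo,hi in((-2.3,.9),(-2.3,-.7),(-.7,.9)):
    sel=np.where((th>lo)&(th<hi))[0]; best=[]
    for dq in np.arange(-.2,.2,.0044):
        # wheel rotated by q=.628+dq clockwise: pattern b(th)=a(th+q) ; a periodic .628 -> b(th)=a(th+dq)
        bb=np.interp(th[sel]-dq,th,b); best.append((np.corrcoef(a[sel],bb)[0,1],dq))
    print(max(best))
v=np.array([b,a]); s=cv2.resize(np.repeat(v,30,0).astype(np.uint8),(800,120)); cv2.imwrite('pics/pol.png',s)
E
```

```text
(np.float64(0.9084390539136217), np.float64(-0.04160000000000047))
(np.float64(0.8951356111026675), np.float64(-0.050400000000000444))
(np.float64(0.9207534893675627), np.float64(-0.03720000000000048))
```

View pics/pol.png

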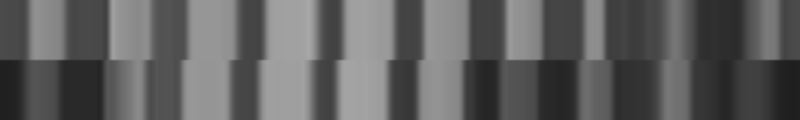

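play_rows(
  moves=[-3.5,0,0,0,0,0,0,-7,0,0,0,0,0,0,-7.8,0,1,0,0,0,0,-7.8,0,3,0,0,0,0,-7.8,0,5,0,0,0,0,-7.8,0,5.2,0,0,0,0,-7.8,0,5.2,0,0,0,0,-7.8,0.3,5.2,0,0,0,0,-7.8,0.3,5.2,0,0,0,0,-7.8,0.3,5.2,0,0,0,0],
)

```text
clock: 8.62
eef_pos: [0.635, 0.1434, 0.0949]
tool_rot: [0.975, -0.222, 0.001, -0.0]
wrist_force: [0.7, 0.4, 0.3]
width: -0.0007
```

```bash
python3 - <<'E'
from h import *
shot('side','d8',(190,140,330,260),p=1.05,q=.628); shot('scene','s8',(190,150,310,260),p=1.05,q=.628)
E
```

```text
t 8.67 tip adj mm [-60.8 168.5  71.7] F [ 0.8 -0.7  0.1] w -0.0002 yaw -0.447
t 8.72 tip adj mm [-61.1 168.6  71.5] F [ 0.5 -1.1 -0.8] w -0.0002 yaw -0.447
```

View pics/d8.png

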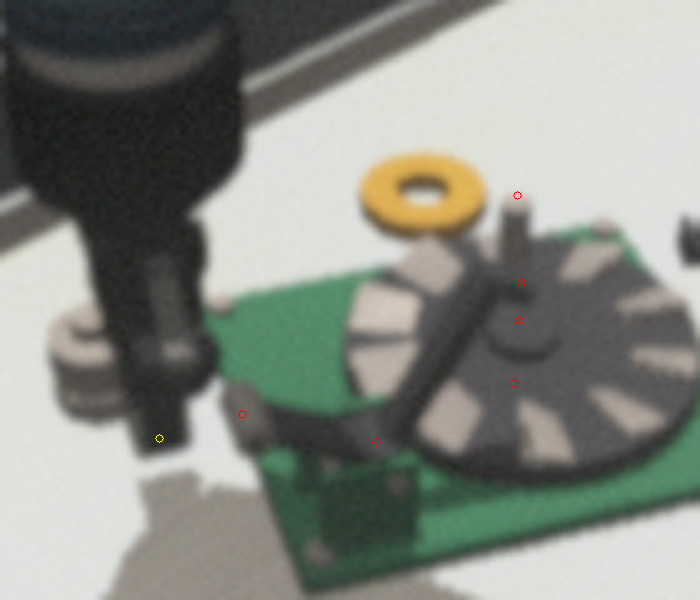

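View pics/s8.png

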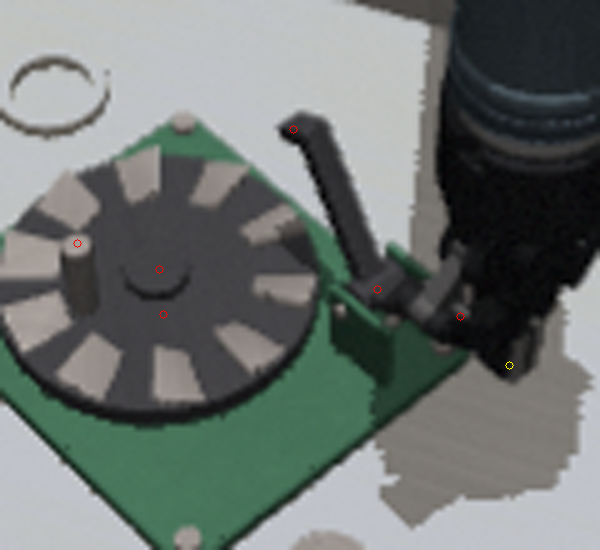

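play_rows(
  moves=[-0.1,0.6,0.2,0,0,0,0,-0.1,1.2,0.2,0,0,0,0,-0.1,1.6,-0.1,0,0,0,0,-0.1,2.0,-0.4,0,0,0,0,-0.1,2.3,-0.7,0,0,0,0,-0.1,2.6,-1.0,0,0,0,0,-0.1,2.9,-1.25,0,0,0,0,-0.1,3.2,-1.5,0,0,0,0,-0.1,3.2,-1.5,0,0,0,0,-0.1,3.2,-1.5,0,0,0,0],
)

```text
clock: 9.55
eef_pos: [0.619, 0.1149, 0.1085]
tool_rot: [0.975, -0.221, 0.0, 0.0]
wrist_force: [-0.1, 0.4, 0.1]
width: -0.0
```

```bash
python3 - <<'E'
from h import *
shot('side','d9',(190,140,330,260),p=.55,q=.59); shot('scene','s9',(190,150,310,260),p=.55,q=.59)
E
```

```text
t 9.6 tip adj mm [-62.8 135.9  85.3] F [ 0.2  0.1 -0.1] w -0.0003 yaw -0.446
t 9.65 tip adj mm [-63.  136.1  85.2] F [-0.1  0.3  0.6] w 0.0003 yaw -0.446
```

View pics/d9.png

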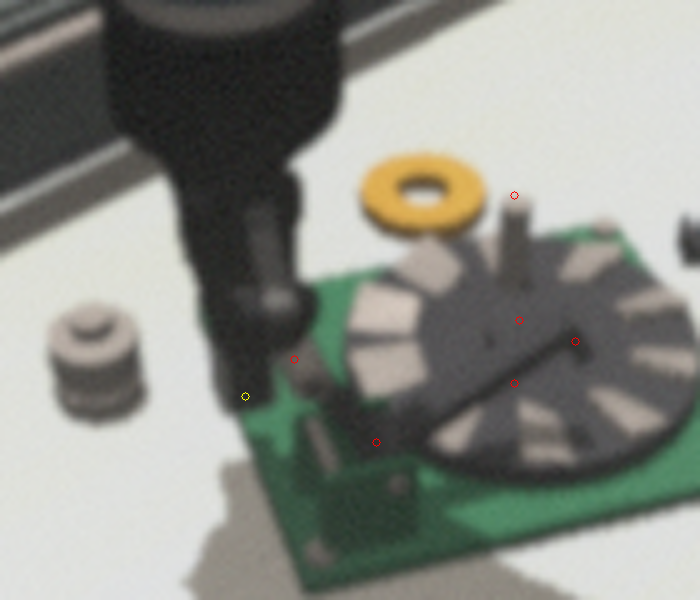

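View pics/s9.png

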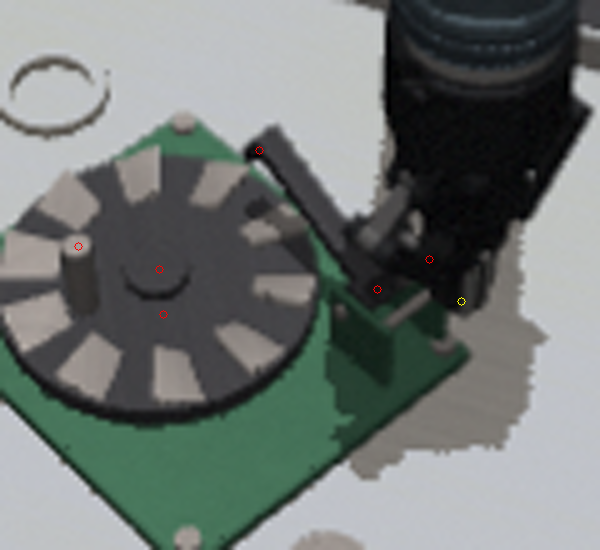

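Pawl at about 0.5. I push it further, then back off and look.

play_rows(
  moves=[0,0.3,-0.2,0,0,0,0,0,0.6,-0.4,0,0,0,0,0,0.9,-0.6,0,0,0,0,0,1.2,-0.8,0,0,0,0,0,1.5,-0.9,0,0,0,0,0,1.5,-0.9,0,0,0,0,0,1.5,-0.9,0,0,0,0,0,0.5,-2.0,0,0,0,0,0,-1,-5,0,0,0,0,0,-3,-7,0,0,0,0],
)

```text
clock: 10.48
eef_pos: [0.6316, 0.1409, 0.179]
tool_rot: [0.975, -0.223, -0.0, 0.001]
wrist_force: [1.4, -0.6, 0.3]
width: 0.0002
```

```bash
python3 - <<'E'
from h import *
shot('side','d10',(190,140,330,260),p=0,q=.59); shot('scene','s10',(190,150,310,260),p=0,q=.59)
E
```

```text
t 10.53 tip adj mm [-61.5 174.3 161.8] F [3.4 5.  4.1] w -0.0001 yaw -0.442
t 10.58 tip adj mm [-62.  173.6 160.4] F [0.5 1.3 0.1] w 0.0002 yaw -0.441
```

View pics/d10.png

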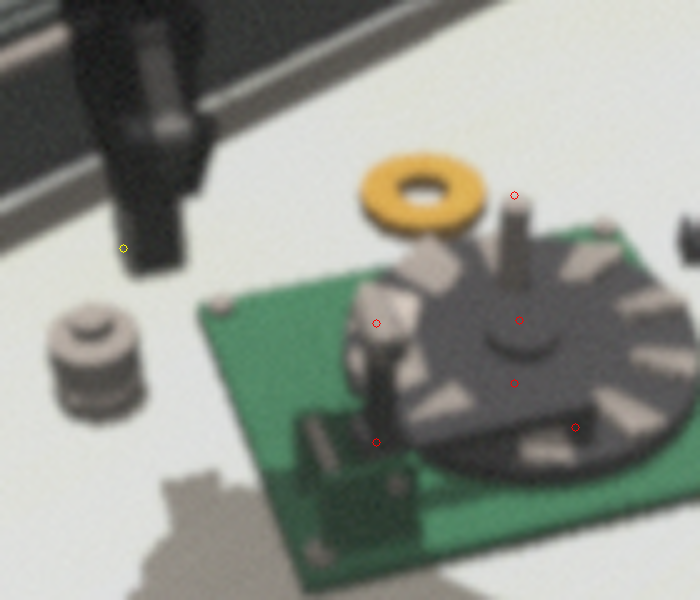

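View pics/s10.png

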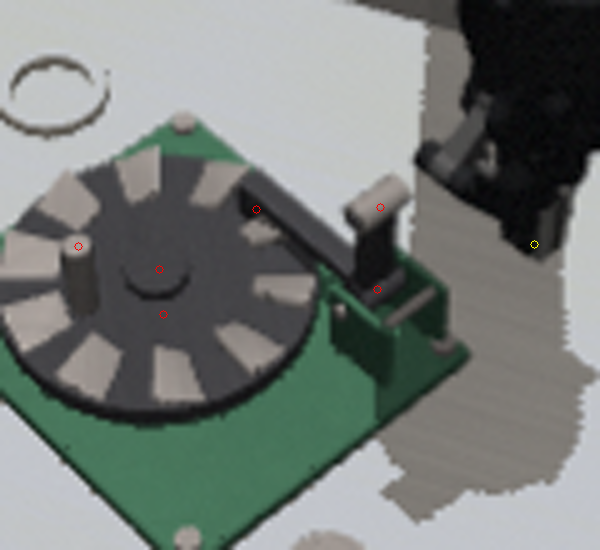

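```bash
cat > cmp.py <<'E'
from h import *
import sys
im0={c:cv2.imread(f'pics/{c}0.png') for c in('scene','side')}
for c in im0:
    i=vision.camera_info(c); acc=np.mean([vision.camera(c).astype(float) for _ in range(3)],0).astype(np.uint8)
    cv2.imwrite(f'pics/cmp_{c}.png',acc)
    for n,off in(('pawl_head',(0,0,0)),('pawl_hinge',(0,0,0)),('pawl_nose',(0,0,.017)),('arm',(0,0,0))):
        X=np.array([-.062,.04,.05]) if n=='arm' else pts()[n]+off
        u,v=proj(toW(X,POSE),i)[0].round().astype(int); h=7
        k=8; up=lambda m,r:cv2.resize(m[v-r:v+r+1,u-r:u+r+1],None,fx=k,fy=k,interpolation=cv2.INTER_CUBIC)
        m=cv2.matchTemplate(up(acc,h+4),up(im0[c],h),cv2.TM_CCOEFF_NORMED); _,s,_,l=cv2.minMaxLoc(m)
        e=[(proj(toW(pts(0,.05)[n],POSE),i)[0]-proj(toW(pts(0,0)[n],POSE),i)[0]).round(2) for n in [n] if n!='arm']
        print(c,n,round(s,3),'shift px',(np.array(l)/k-4).round(2),'per .05rad',e)
E
python3 cmp.py
```

```text
scene pawl_head 0.912 shift px [-0.12  0.25] per .05rad [array([0.94, 0.78])]
scene pawl_hinge 0.922 shift px [0.12 0.  ] per .05rad [array([0., 0.])]
scene pawl_nose 0.979 shift px [-0.5  -0.38] per .05rad [array([-0.24, -1.29])]
scene arm 0.952 shift px [-0.12  0.  ] per .05rad []
side pawl_head 0.692 shift px [ 0.62 -0.75] per .05rad [array([-1.56,  0.36])]
side pawl_hinge 0.904 shift px [0.  0.5] per .05rad [array([0., 0.])]
side pawl_nose 0.875 shift px [ 0.88 -0.38] per .05rad [array([ 0.49, -1.62])]
side arm 0.731 shift px [ 1.88 -0.5 ] per .05rad []
```

play_rows(
  moves=[0,0,-3,0,0,-0.05,0,0,0,-6.6,0,0,-0.15,2,2,3,-6.6,0,0,-0.25,8.54,4,6,-6.6,0,0,-0.35,8.54,6,9,-6.6,0,0,-0.446,8.54,7.6,12,-6.6,0,0,-0.446,8.54,7.6,12.9,-6.6,0,0,-0.446,8.54,7.6,12.9,-6.6,0,0,-0.446,8.54,7.6,12.9,-6.6,0,0,-0.446,8.54,7.6,12.9,-6.6,0,0,-0.446,8.54],
)

```text
clock: 11.72
eef_pos: [0.6443, -0.0039, 0.2436]
tool_rot: [1.0, 0.001, -0.001, -0.001]
wrist_force: [-0.2, 1.1, -0.5]
width: 0.0852
```

```bash
python3 cmp.py; python3 - <<'E'
from h import *
tip(); a=cv2.imread('pics/w0.png'); b=vision.camera('wrist'); cv2.imwrite('pics/w11.png',b)
f=lambda m:cv2.resize(m[60:260,140:300],None,fx=2.5,fy=2.5,interpolation=cv2.INTER_CUBIC)
cv2.imwrite('pics/w11c.png',np.hstack([f(a),f(b)]))
a=cv2.imread('pics/scene0.png');b=cv2.imread('pics/cmp_scene.png')
f=lambda m:cv2.resize(m[170:240,225:290],None,fx=6,fy=6,interpolation=cv2.INTER_CUBIC)
cv2.imwrite('pics/s11c.png',np.hstack([f(a),f(b)]))
a=cv2.imread('pics/side0.png');b=cv2.imread('pics/cmp_side.png')
f=lambda m:cv2.resize(m[185:255,245:325],None,fx=5,fy=5,interpolation=cv2.INTER_CUBIC)
cv2.imwrite('pics/d11c.png',np.hstack([f(a),f(b)]))
E
```

```text
scene pawl_head 0.997 shift px [0. 0.] per .05rad [array([0.94, 0.78])]
scene pawl_hinge 0.997 shift px [0. 0.] per .05rad [array([0., 0.])]
scene pawl_nose 0.992 shift px [-0.5  -0.38] per .05rad [array([-0.24, -1.29])]
scene arm 0.99 shift px [-0.25 -0.25] per .05rad []
side pawl_head 0.957 shift px [0.   0.25] per .05rad [array([-1.56,  0.36])]
side pawl_hinge 0.959 shift px [0.38 0.12] per .05rad [array([0., 0.])]
side pawl_nose 0.959 shift px [ 0.5 -0.5] per .05rad [array([ 0.49, -1.62])]
side arm 0.965 shift px [ 1.12 -0.12] per .05rad []
t 12.02 tip adj mm [ 12.3  38.7 221.2] F [-0.3  0.1  0.2] w 0.0854 yaw 0.002
```

View pics/w11c.png

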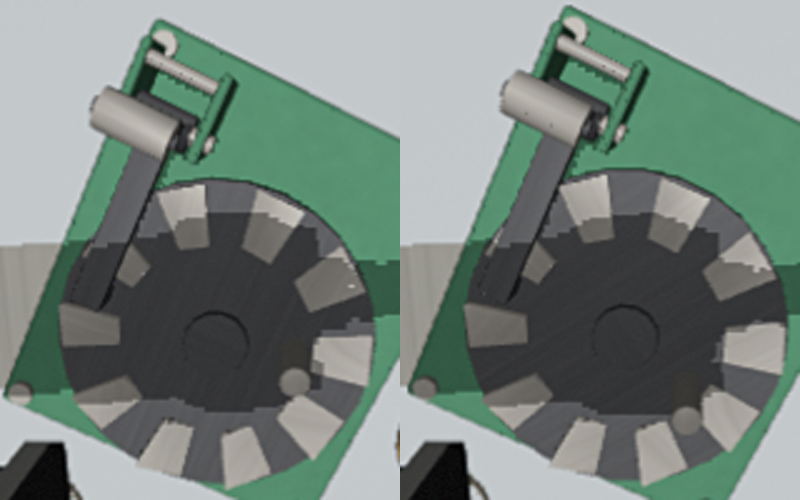

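View pics/s11c.png

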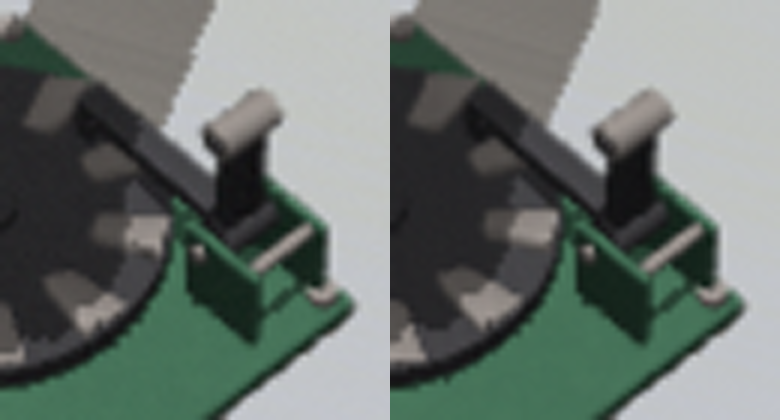

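View pics/d11c.png

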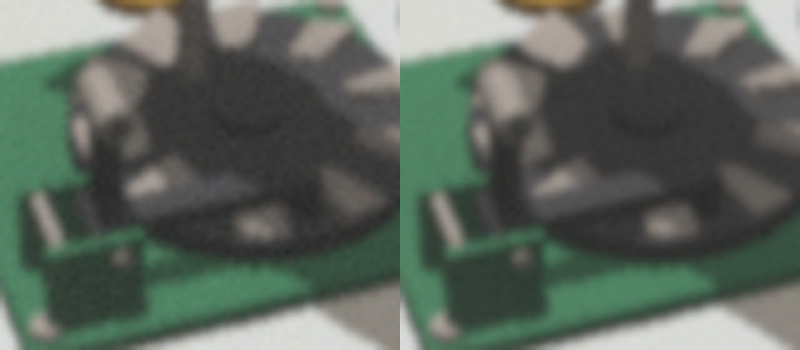

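```bash
python3 - <<'E'
from h import *
print(order.close_job(), bot.state()['clock'])
E
```

```text
the job is handed in; nothing more can be done
the job is handed in; nothing more can be done
```

The job is handed in: the pawl was tipped back to its stop, the wheel was pushed one notch backward by the peg, and the pawl was tipped down again. All pushes were with the closed fingertips, and it took about 12 s of the 51 s.

**What the last checks showed, with the arm back near its start pose:**
- **Wheel:** it turned about 0.59 rad, from comparing the tooth pattern before and after. The peg also overlaid well on its predicted one-notch position in both the scene and side pictures. The exact starting angle is unknown to ±0.05 rad, so the wheel should stand at roughly 0.54–0.64 rad.
- **Pawl:** its roller is back at its starting place, with 0.00 px shift in the scene view (match 0.997) and at most 0.25 px in the side view. I take that as fully down.
- **Loose parts:** the arm never went near them and nothing looked displaced in the pictures, but I did not measure their positions.
- **Contact:** the gripper was clear of everything at hand-in.

**Checks that disagreed:** the image patches around the pawl's nose and arm shifted by 0.3–1.1 px. I put this down to the wheel behind them standing about 0.04 rad differently from the start. The peg-top network was about 5 px off in the side view, so I went by the overlay and the tooth pattern there.

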